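Seat a taper arbor in its socket and drive it home

TASK

Take the arbor with the slim nose and tapered shank from the rack, set it shank-down in the sleeve of the socket block and let go. Then take the brass drift and tap the arbor down with it until the taper locks, that is until a steady push of about 25 N with the drift no longer moves it, but never hit or press it harder than 40 N. Stand the drift back upright on the table and leave the stout-nosed arbor in the rack.

Things in the scene. Friction and masses are not known exactly. Their poses are not given: they have to be found in the camera images.
- arbor_center (a point): Taper arbor, steel, upright in a rack hole, 118 mm long, 0.3 kg. From the bottom: tapered shank 60 mm long (18 mm diameter at its end, 30 at the top), collar 44 mm diameter, 8 mm thick, slim round nose 26 mm diameter, 50 mm tall, flat top. Point: centre of the nose, 25 mm below its top and above the collar, 93 mm above the shank's end. z up along the axis.
- plain_arbor_center (a point): The other arbor, in the other hole of the rack; not used: same collar, but a stout nose 36 mm in diameter and only 26 mm tall, on a straight 30 mm shank. Point: centre of its nose. z up.
- rack: Fixed rack: aluminium plate 160 x 70 x 10 mm, top 85 mm above the table, on four thin legs. Two 37 mm holes 40 mm either side of its centre along its x axis (long side); the arbors' collars rest on the plate; which hangs where varies. Origin: centre of its underside, on the table. Pinching a nose along the rack's y keeps the fingers clear of the other arbor.
- block_face (a point): Centre of the top face of the fixed steel socket block (90 x 90 mm on a 120 x 120 mm foot), 80 mm above the table. The sleeve slides straight down in its 58 mm bore. As with any taper the depth at which it locks is not known beforehand: the rim ends somewhere 3 to 13 mm above this face, after 7 to 20 mm of travel. Only the feel tells.
- sleeve_rim (a point): Rim centre of the steel sleeve (53 mm diameter) standing out of the block; bore tapered like the shank, 29 mm at the rim. Arbor in it: nose centre about 37 mm above the rim. The sleeve is tight: it moves only under a push of 6 N or more (up to 13 N near the end, plus 0.3 N per mm/s), not under the weight of arbor and drift, and stays where left. Locked, it stops dead and force rises steeply.
- drift_center (a point): Brass drift, 90 mm tall, 0.4 kg, upright on the table: foot 42 mm diameter, 30 mm tall, flat below; on it a stem 28 mm diameter, 60 mm tall. Point: on the axis half-way up, 45 mm above its underside, 15 mm above the foot's shoulder. z up. Held by the stem with the fingertips just above the shoulder, the foot backs the fingertips when pushing.
Not all that is in view belongs to the job. What is shaped like the part that bears arbor_center but purple is not meant. There is more than one size of the part that bears drift_center; the job needs the smaller.

How it is judged:
By the outcome, as a careful person would: the job done as asked, in the order asked, and still so for the second after the job is handed in, with the robot touching nothing.
It also fails if it takes over 72 s, if anything falls off the work surface, if the arm or the gripper's body presses on something with over 40 N, if the wrist force passes 120 N, or if a joint passes its speed limit or range.

ROBOT

A 6-joint arm with a two-finger parallel gripper is mounted at the origin on a cart in front of the work surface, level with it; the furniture and walls round the work are solid. World frame = base frame: x ahead of the robot, y to its left, z up, the work surface at z = 0. Lengths are in mm, angles in rad, forces in N, time in s.
With the tool pointing down it reaches from about 350 to 975 mm from the base axis. Payload 7.1 kg.
Tool frame: the origin (TCP) lies midway between the tips of the shut fingers; the grasp point (between the pads) lies 19 mm behind it (ctrl.grip_point_offset is the distance from the TCP to the grasp point, in mm); z points along the fingers, y is the line along which they close (so a half turn about z gives the same grasp; the last joint's range is limited). The gripper opens to 88 mm and grips with 3 to 60 N. Pads are 20 mm wide; open, the fingers measure 115 mm over their backs; the gripper's body (75 mm by 178 mm) begins 61 mm behind the grasp point.
Start: joints at [-1.274, 0.423, 1.63, -0, 1.089, -0.019], TCP at [194.128, -594.07, 222.675] pointing down, gripper open.
Joint ranges: [-3, 3], [-0.9, 2.11], [0.09, 2.58], [-1.31, 4.45], [0.11, 2.69], [-2.54, 2.54]. Speed limits (rad/s): [2.39, 2.39, 3.01, 3.14, 3.14, 3.14].

INTERFACE

Orientations are given as a rotation vector (axis times angle).
In Python, from workcell import get_obs, optics, close_job, spotter, ctrl gives the robot as it stands. The module is installed in compiled form; this text tells all that it offers.
- The arm moves only by the tool move_arm, never from a script. Its argument "rows" is a list of rows, each a list of 5 numbers: the shift along the tool's x, y, z in cm, then the turn about the tool's z in degrees, then the opening in per cent of the stroke, from 0 (shut) to 100 (fully open). A call has 1 to 10 rows; each row shifts and turns the commanded pose from where the row before left it, along the tool's axes as they then stand; what a row does not reach is not made up. A row lasts 1/8 s, in which the tool goes at most 62.5 mm and 10.7 degrees, less where a joint would pass 70% of its speed; a pose out of reach is approached as far as the arm can. A call with a gripper value outside its range is refused whole. The fingers move at their own pace and stop on an object; the grip force is fixed at half the most. Time passes only in rows, so rows that do not move let the fingers close. It gives the time, the measured TCP pose, the force, the opening and the grip force at its end, in the units of the state.
- get_obs(): the state, without advancing time (a new reading comes with each control period).
- optics.get_image(name): name is "scene" or "side" or "wrist"; returns the picture (420x560x3 uint8, blue, green, red); there is no depth.
- optics.calibration(name): a dict with "camera_matrix" (3x3 intrinsics, pixels), "xyz" and "orientation" of the camera in the world. Camera axes: x right, y down, z forward; pixel columns grow to the right and rows downward; lengths in mm; the calibration is good to about 2 mm. A picture is of the moment at which its call begins: read the wrist's pose just before it. calibration takes no time and is no camera call; for the wrist camera it gives the pose at the moment of the call.
- close_job(): hands the job in; it is judged then, once.
Trained networks look in the newest picture that a camera, given by its name, has taken for a name from the list of things; names that differ only in an ending like _2 or _b are one class to them, and where a whole thing is asked for, a point or a joint stands for the part that bears it (a point fixed in the world has none). Each returns a list of dicts, best first, with "conf" (0 to 1); they miss things now and then, are a little off and sometimes report something else, mostly with a low value. They report only what shows in the picture. A call takes as long as a camera call. They do not tell look-alikes from the thing itself.
- spotter.find_in(camera, label): "point" ([column, row] in pixels, amid what is visible of it).
- spotter.regions_of(camera, label): "region" (420x560 bool, what is visible of it) and "point" ([column, row] in pixels, amid what is visible of it).
The state is a dict: "t": time; "qpos": joint angles; "qvel": joint speeds; "joint_torque": joint torques, N m; "ee_pos": TCP position; "orientation": TCP orientation; "ft_force": force on the tool from outside, world axes, zero at the start; "moment": the same for the moment, N m; "width": finger opening in mm; "grasp_force": force on a finger pad.
Only numpy, scipy, OpenCV 4.12 (cv2) and the standard library are available. Lean on these libraries where they do the work, as an engineer would, in place of code of your own. Each camera call takes 0.05 s, during which the arm holds its last target. There are 200 camera calls.

## Working session

There is one attempt and no reset: what is moved stays moved. The work goes in short steps, Python scripts to look and compute and a tool call to move; the robot and the scene stay as the last step left them, time stands still between calls to the robot, and variables do not carry over. Pictures are saved under pics/ and viewed, at most 10 in all, crops included, and the job is handed in when it is done.

Besides the shell and the picture viewer there is one more tool, called after "Call:" as name(argument=value, ...), one argument or row to a line, values as JSON. move_arm: Moves the arm, as the interface text tells. Its arguments: {"type":"object","properties":{"rows":{"type":"array","items":{"type":"array","items":{"type":"number"}}}},"required":["rows"]}

```bash
mkdir -p pics
cat > h.py <<'E'
import numpy as np, cv2
from scipy.spatial.transform import Rotation as R
from workcell import get_obs, optics, close_job, spotter, ctrl
def cal(n):
    c=optics.calibration(n); K=np.array(c["camera_matrix"]); o=np.array(c["orientation"])
    return K, np.array(c["xyz"]), (R.from_rotvec(o).as_matrix() if o.shape==(3,) else o)
def ray(n,p,c=None):
    K,x,M=c or cal(n); d=M@np.linalg.solve(K,[p[0],p[1],1.]); return x,d/np.linalg.norm(d)
def atz(n,p,z,c=None):
    x,d=ray(n,p,c); return x+d*(z-x[2])/d[2]
def tri(rs):
    A=0;b=0
    for x,d in rs:
        P=np.eye(3)-np.outer(d,d); A=A+P; b=b+P@x
    return np.linalg.solve(A,b)
def proj(n,X,c=None):
    K,x,M=c or cal(n); q=K@(M.T@(np.array(X,float)-x)); return q[:2]/q[2]
E
python3 - <<'E'
from h import *
np.set_printoptions(precision=1,suppress=True)
o=get_obs(); print({k:np.round(v,3) for k,v in o.items()}, ctrl.grip_point_offset)
ims=[]
for n in ["scene","side"]:
    im=optics.get_image(n); cv2.imwrite(f"pics/{n}0.png",im)
    print(n,cal(n)[1])
    for l,z in [("arbor_center",112),("plain_arbor_center",106),("rack",85),("block_face",80),("sleeve_rim",100),("drift_center",45)]:
        for r in spotter.find_in(n,l)[:5]:
            print(n,l,round(r["conf"],2),np.array(r["point"]),atz(n,r["point"],z))
E
```

```text
{'t': np.float64(0.0), 'qpos': array([-1.3,  0.4,  1.6,  0. ,  1.1, -0. ]), 'qvel': array([ 0., -0.,  0., -0.,  0.,  0.]), 'joint_torque': array([ -0. , -54.5, -27.4,   0.1,   0. ,  -0. ]), 'ee_pos': array([ 194. , -593.5,  221.9]), 'orientation': array([-3.1, -0.5,  0. ]), 'ft_force': array([-0. ,  0.4, -0.6]), 'moment': array([ 0.1,  0. , -0. ]), 'grasp_force': np.float64(0.0), 'width': np.float64(87.679)} 18.700000000000003
scene [-428.8  689.9  926.9]
scene arbor_center 0.57 [354.3 158. ] [ 503.9 -215.8  112. ]
scene arbor_center 0.49 [351.  150.3] [ 540.3 -236.2  112. ]
scene plain_arbor_center 0.74 [374.7 159.3] [ 470.3 -262.6  106. ]
scene rack 0.76 [355.6 158.6] [ 530.1 -246.6   85. ]
scene rack 0.69 [274.2 192.1] [540.6  34.5  85. ]
scene rack 0.18 [374.6 159.3] [ 493.5 -286.7   85. ]
scene block_face 0.9 [278.6 209.9] [475.9  67.   80. ]
scene sleeve_rim 0.53 [274.4 191.7] [524.4  44.7 100. ]
scene sleeve_rim 0.5 [357.7 159. ] [ 507.7 -233.1  100. ]
scene drift_center 0.93 [179.9 276.7] [449.2 368.4  45. ]
scene drift_center 0.7 [134.3 283.5] [493.5 461.4  45. ]
side [-133.6 -916.7  905.1]
side arbor_center 0.66 [372.5 290.5] [ 484.9 -416.3  112. ]
side drift_center 0.53 [217.6 169.5] [476.3 451.3  45. ]
side drift_center 0.52 [223.3 184.1] [444.9 340.6  45. ]
```

Run:
```python
import cv2,numpy as np
a=cv2.imread("pics/scene0.png")[120:330,100:420];b=cv2.imread("pics/side0.png")[140:350,160:480]
a=cv2.resize(a,None,fx=1.9,fy=1.42*1);b=cv2.resize(b,None,fx=1.9,fy=1.42)
cv2.imwrite("pics/v1.png",np.vstack([a,b]))
```

```text
(no output)
```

View pics/v1.png

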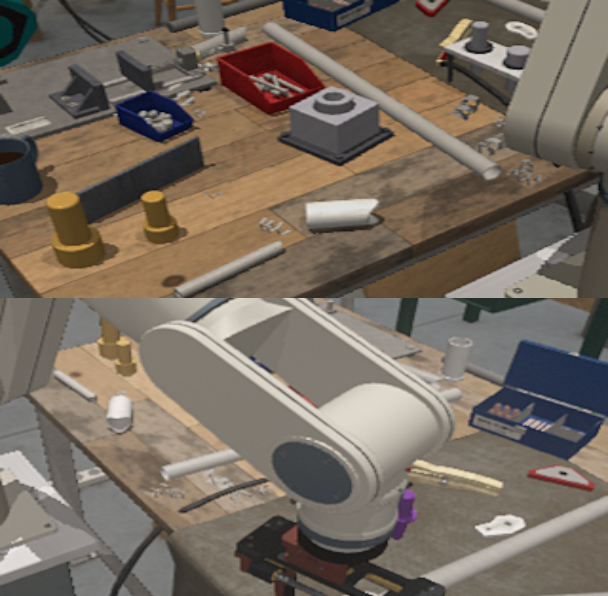

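The crop shows the slim arbor in the rack's far-left hole (scene ≈ (352,145)) and the stout one at (373,158). The block is at (278,205). The small drift is at (180,277) and the big one at (135,284). The purple decoy shows in the side view. A long bar runs between the block and the rack.

```bash
cat >> h.py <<'E'
def go(p,yaw=None,tcp=True):
    """shift in tool axes (cm) from measured pose to TCP target p, and turn about tool z (deg) to bring tool y to heading yaw (deg, mod 180)"""
    o=get_obs(); M=R.from_rotvec(o["orientation"]).as_matrix()
    s=M.T@(np.array(p,float)-o["ee_pos"])/10
    y=np.degrees(np.arctan2(M[1,1],M[0,1])); t=0
    if yaw is not None: t=-((yaw-y+90)%180-90)
    print("shift cm",np.round(s,2),"turn",round(t,1),"tool y heading",round(y,1),"q6",round(float(o["qpos"][5]),2),"tilt",np.round(M[:,2],3),"t",o["t"])
E
python3 - <<'E'
from h import *
np.set_printoptions(precision=3,suppress=True)
o=get_obs();M=R.from_rotvec(o["orientation"]).as_matrix();K,x,C=cal("wrist")
print("tool",M,"cam offset in tool",M.T@(x-o["ee_pos"]),"cam in tool",M.T@C,K)
go([440,-270,300])
for p in [(122,133),(275,170),(490,170)]: 
    q=(p[0]/1.9+100,p[1]/1.42+120); print(atz("scene",q,15))
E
```

```text
tool [[ 0.951  0.311  0.   ]
 [ 0.311 -0.951 -0.   ]
 [-0.     0.    -1.   ]] cam offset in tool [  79.102    0.069 -161.063] cam in tool [[-0.001 -0.958 -0.287]
 [ 1.    -0.001  0.   ]
 [-0.    -0.287  0.958]] [[351.83    0.    285.055]
 [  0.    351.83  210.109]
 [  0.      0.      1.   ]]
shift cm [ 33.44 -23.17  -7.73] turn 0 tool y heading -71.9 q6 -0.02 tilt [ 0. -0. -1.] t 0.7
[725.548 277.09   15.   ]
[497.246 161.479  15.   ]
[319.141 -67.701  15.   ]
```

```bash
python3 -c "
from h import *
go([505,-250,310],110-20)"
```

```text
shift cm [ 40.24 -23.05  -8.73] turn 18.1 tool y heading -71.9 q6 -0.02 tilt [ 0. -0. -1.] t 0.7
```

Call:
move_arm(
  rows=[
    [3.5,-2.5,-4,0,100],
    [4,-2.5,-4.5,0,100],
    [4,-2.5,0,0,100],
    [4,-2.5,0,0,100],
    [4,-2.5,0,0,100],
    [4,-2.5,0,0,100],
    [4,-2.5,0,0,100],
    [4,-2.5,0,0,100],
    [4,-2.5,0,0,100],
    [4,-2,0,0,100],
  ],
)

```text
t: 1.95
ee_pos: [493.1, -238.6, 306.0]
orientation: [3.102, 0.494, 0.0]
ft_force: [1.2, -0.2, -0.3]
width: 87.8
grasp_force: 0.0
```

Run:
```python
from h import *
np.set_printoptions(precision=1,suppress=True)
o=get_obs(); print(o["t"],o["ee_pos"],o["qpos"])
for n in ["wrist","scene","side"]:
    c=cal(n); im=optics.get_image(n); cv2.imwrite(f"pics/{n}1.png",im)
    for l,z in [("arbor_center",118),("plain_arbor_center",106),("rack",85),("sleeve_rim",100),("block_face",80)]:
        for r in spotter.find_in(n,l)[:3]: print(n,l,round(r["conf"],2),np.array(r["point"]),atz(n,r["point"],z,c))
```

```text
1.95 [ 493.1 -238.6  306. ] [-0.5  0.2  1.7 -0.   1.2  0.8]
wrist arbor_center 0.81 [316.5 131.7] [ 554.  -251.1  118. ]
wrist arbor_center 0.67 [412.2 203.5] [ 516.3 -369.1  118. ]
wrist plain_arbor_center 0.73 [296.6 199.9] [ 480.1 -256.   106. ]
wrist rack 0.91 [307.9 156.7] [ 524.7 -254.6   85. ]
wrist sleeve_rim 0.88 [37.2 54. ] [538.8  26.6 100. ]
wrist block_face 0.96 [85.1 64.4] [542.5  -7.9  80. ]
scene arbor_center 0.83 [351.6 149.8] [ 534.1 -232.5  118. ]
scene rack 0.57 [353.8 158.7] [ 532.9 -242.1   85. ]
scene sleeve_rim 0.85 [274.8 192.7] [520.2  46.5 100. ]
scene block_face 0.64 [274.5 211.5] [477.   79.1  80. ]
side arbor_center 0.94 [370.  289.3] [ 477.8 -413.6  118. ]
side arbor_center 0.7 [351.1 247.9] [ 544. -266.  118.]
side plain_arbor_center 0.51 [330.5 259.7] [ 472.8 -263.   106. ]
side rack 0.58 [337.8 266.5] [ 488.2 -278.9   85. ]
side rack 0.37 [287.  207.2] [530.5  36.7  85. ]
side sleeve_rim 0.72 [286.1 205.4] [521.6  29.4 100. ]
side block_face 0.64 [286.2 221.8] [486.6 -23.5  80. ]
```

View pics/wrist1.png

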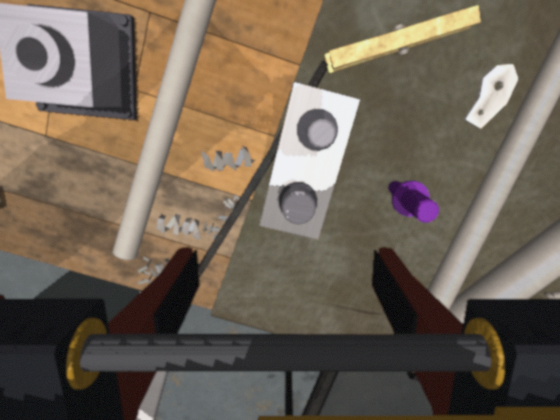

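Slim arbor at about (318,131), stout one at (297,202), purple decoy at (415,200). The rack plate corners are (295,83), (360,98), (320,238) and (262,225). Now the rack yaw and triangulations.

Run:
```python
from h import *
np.set_printoptions(precision=1,suppress=True)
c=cal("wrist")
P=[atz("wrist",p,85,c) for p in [(295,83),(360,98),(320,238),(262,225)]]
print(P); print("center",np.mean(P,0)); 
for a,b in [(3,0),(2,1)]: d=P[b]-P[a]; print(np.linalg.norm(d),np.degrees(np.arctan2(d[1],d[0])))
T=lambda d:print(tri([ray(n,p,c if n=="wrist" else None) for n,p in d]))
T([("wrist",(316.5,131.7)),("scene",(351.6,149.8)),("side",(351.1,247.9))])
T([("wrist",(296.6,199.9)),("side",(330.5,259.7)),("scene",(374.7,159.3))])
T([("wrist",(37.2,54)),("side",(286.1,205.4)),("scene",(274.8,192.7))])
print("bar end")
T([("wrist",(126,257)),("scene",(358,240))])
print("top slim",atz("wrist",(321,134),143,c))
# refine: Hough circles of nose tops
im=cv2.imread("pics/wrist1.png"); cv2.imwrite("pics/crop.png",cv2.resize(im[70:250,230:390],None,fx=3.3,fy=3.3,interpolation=cv2.INTER_CUBIC))
```

```text
[array([ 590.8, -218.8,   85. ]), array([ 597.8, -287.4,   85. ]), array([ 439.1, -300.3,   85. ]), array([ 433.5, -231.6,   85. ])]
center [ 515.3 -259.5   85. ]
157.82602820638252 4.640201202201985
159.21968860995716 4.635423811796114
[ 554.5 -253.4  102.2]
[ 475.1 -261.1  103.2]
[533.6  38.   87.6]
bar end
[311.2 -66.4  20.5]
top slim [ 553.4 -254.4  143. ]
```

View pics/crop.png

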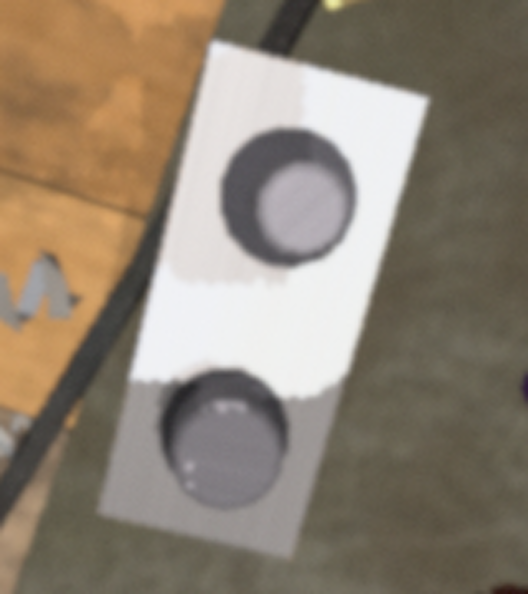

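The slim nose top is at (322,133), which puts it at about (554,-255). That agrees with the hole position from the rack pose, (555,-256). Approaching.

Run:
```python
from h import *
c=cal("wrist"); print(atz("wrist",(322.1,133.3),143),atz("wrist",(317.3,129.7),93))
go([555,-255.5,200],94.6)
```

```text
[ 554.3227255  -255.16717385  143.        ] [ 554.20003212 -255.29913387   93.        ]
shift cm [ 5.49  3.42 10.58] turn 13.5 tool y heading -71.9 q6 0.78 tilt [-0.  0. -1.] t 2.85
```

Call:
move_arm(
  rows=[
    [2.7,1.7,3.5,0,100],
    [2.75,1.7,3.5,0,100],
    [0,0,3,6.75,100],
    [0,0,0,6.75,100],
    [0,0,0,0,100],
  ],
)

```text
t: 3.48
ee_pos: [554.6, -255.3, 205.3]
orientation: [-3.139, -0.128, 0.001]
ft_force: [0.6, -0.1, 0.2]
width: 88.0
grasp_force: 0.0
```

Run:
```python
from h import *
np.set_printoptions(precision=1,suppress=True)
c=cal("wrist"); im=optics.get_image("wrist"); cv2.imwrite("pics/w2.png",im)
print(get_obs()["ee_pos"])
for l in ["arbor_center","plain_arbor_center"]:
    for r in spotter.regions_of("wrist",l)[:2]:
        m=r["region"]; ys,xs=np.nonzero(m); print(l,r["conf"],r["point"],xs.min(),xs.max(),ys.min(),ys.max())
print("expected top",proj("wrist",[554.3,-255.2,143],c))
g=cv2.cvtColor(im,cv2.COLOR_BGR2GRAY)
p=proj("wrist",[554.3,-255.2,143],c)
cc=cv2.HoughCircles(cv2.medianBlur(g,5),cv2.HOUGH_GRADIENT,1,10,param1=60,param2=15,minRadius=12,maxRadius=40)
if cc is not None:
    for q in cc[0]:
        if np.hypot(*(q[:2]-p))<40: print(q,atz("wrist",q[:2],143,c))
x0,y0=int(p[0])-80,max(0,int(p[1])-80); cv2.imwrite("pics/w2c.png",cv2.resize(im[y0:y0+160,x0:x0+160],None,fx=3.5,fy=3.5)); print(x0,y0)
go([554.3,-255.2,101],94.6)
```

```text
[ 554.8 -255.4  205.9]
arbor_center 0.74 [284.3, 210.9] 257 310 178 242
arbor_center 0.6 [426.1, 256.9] 394 464 222 292
plain_arbor_center 0.77 [280.3, 296.7] 258 307 268 327
expected top [284.8 227.8]
[282.5 204.5  26.8] [ 570.4 -252.4  143. ]
[291.5 209.5  36. ] [ 567.5 -258.6  143. ]
[281.5 225.5  18. ] [ 555.8 -252.9  143. ]
[278.5 215.5  28. ] [ 562.6 -250.3  143. ]
[269.5 209.5  22.3] [ 566.3 -244.1  143. ]
[273.5 199.5  16.3] [ 573.4 -246.2  143. ]
204 147
shift cm [-0.1 -0.  10.5] turn 0.1 tool y heading -85.3 q6 1.04 tilt [ 0. -0. -1.] t 3.625
```

View pics/w2c.png

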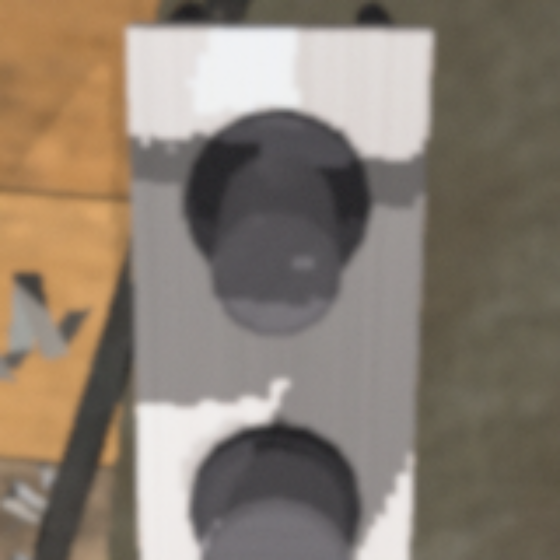

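The slim nose top's centre is at (283,225), within 2 mm of expected, and the rack edges are aligned with the tool. Descend and grasp.

Call:
move_arm(
  rows=[
    [0.1,-0.1,3.5,0,100],
    [0,0,3.5,0,100],
    [0,0,2.5,0,100],
    [0,0,1,0,100],
    [0,0,0,0,25],
    [0,0,0,0,10],
    [0,0,0,0,10],
    [0,0,0,0,10],
  ],
)

```text
t: 4.62
ee_pos: [555.9, -254.5, 101.5]
orientation: [3.139, 0.126, 0.002]
ft_force: [0.1, -0.3, 0.1]
width: 51.5
grasp_force: 0.0
```

Run:
```python
from h import *
o=get_obs();print(o["ee_pos"],o["width"],o["grasp_force"],o["ft_force"])
```

```text
[ 555.89212149 -254.48640265  101.51861064] 51.47291691475666 0.0 [ 0.07941175 -0.27552011  0.13568555]
```

Call:
move_arm(
  rows=[
    [0,0,0,0,0],
    [0,0,0,0,0],
    [0,0,0,0,0],
    [0,0,0,0,0],
    [0,0,0,0,0],
    [0,0,-1,0,0],
    [0,0,-3,0,0],
    [0,0,-4,0,0],
    [0,0,-4,0,0],
    [0,0,-4,0,0],
  ],
)

```text
t: 5.88
ee_pos: [555.1, -254.3, 262.2]
orientation: [3.139, 0.126, -0.001]
ft_force: [-0.6, -0.0, -3.3]
width: 25.2
grasp_force: 30.0
```

Run:
```python
from h import *
o=get_obs();print(o["ee_pos"],o["width"],o["grasp_force"],o["ft_force"],o["t"])
go([470,36,255],90)
```

```text
[ 555.11175722 -254.32654538  262.23998509] 25.22455552450607 29.99978318461217 [-0.59077409 -0.03989322 -3.25546521] 5.875
shift cm [ -6.16 -29.62   0.73] turn 4.6 tool y heading -85.4 q6 1.04 tilt [-0. -0. -1.] t 5.875
```

Call:
move_arm(
  rows=[
    [-0.5,-3,0,0,0],
    [-0.5,-4,0,0,0],
    [-0.7,-4,0,0,0],
    [-0.7,-4,0,0,0],
    [-0.7,-4,0,0,0],
    [-0.7,-4,0,0,0],
    [-0.7,-3.6,0,0,0],
    [-0.7,-3,0,4.6,0],
    [0,0,0,0,0],
    [0,0,0,0,0],
  ],
)

```text
t: 7.12
ee_pos: [480.2, 36.2, 261.1]
orientation: [3.141, 0.002, 0.001]
ft_force: [0.3, -1.2, -2.5]
width: 25.5
grasp_force: 30.0
```

Run:
```python
from h import *
np.set_printoptions(precision=1,suppress=True)
c=cal("wrist"); im=optics.get_image("wrist"); cv2.imwrite("pics/w3.png",im)
o=get_obs(); print(o["ee_pos"],o["t"],o["qpos"])
for l,z in [("sleeve_rim",100),("block_face",80),("arbor_center",240)]:
    for r in spotter.find_in("wrist",l)[:2]: print(l,r["conf"],r["point"],atz("wrist",r["point"],z,c))
```

```text
[480.2  35.9 261. ] 7.175 [ 0.1  0.2  1.9 -0.   1.1  1.6]
sleeve_rim 0.61 [291.2, 134.3] [533.9  30.5 100. ]
block_face 0.58 [285.3, 117.1] [548.2  35.8  80. ]
arbor_center 0.97 [285.0, 279.4] [463.2  36.1 240. ]
```

View pics/w3.png

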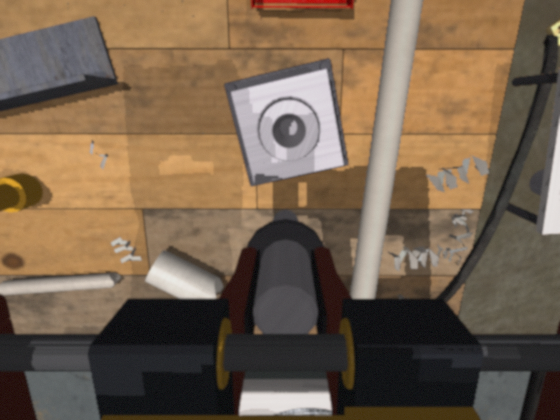

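The sleeve rim is a clear circle centred at about (289,129) in the wrist view, with the block square around it. The held arbor is at (286,270).

Run:
```python
from h import *
np.set_printoptions(precision=1,suppress=True)
c=cal("wrist"); im=cv2.imread("pics/w3.png"); g=cv2.cvtColor(im,cv2.COLOR_BGR2GRAY)
cc=cv2.HoughCircles(cv2.medianBlur(g,3)[60:200,200:380],cv2.HOUGH_GRADIENT,1,5,param1=80,param2=15,minRadius=12,maxRadius=38)
for q in cc[0][:6]: q[:2]+=[200,60]; print(q,atz("wrist",q[:2],100,c))
for z in (90,100,113): print(z,atz("wrist",(289,129),z,c), 351.83*26.5/np.linalg.norm(atz("wrist",(289,129),z,c)-c[1]))
for n in ("scene","side"):
    optics.get_image(n)
    for r in spotter.find_in(n,"sleeve_rim")[:1]:
        print(n,r["conf"],r["point"],proj(n,[535.5,32.5,95]),proj(n,[535.5,32.5,105]))
go([535.5,32.5,200],90)
```

```text
[288.5 129.5  16.6] [538.1  32.5 100. ]
[293.5 130.5  33. ] [537.2  28.  100. ]
[284.5 121.5  25.2] [545.1  36.  100. ]
[291.5 124.5  27.4] [542.5  29.8 100. ]
[281.5 125.5  25.2] [541.6  38.7 100. ]
[294.5 135.5  24.1] [532.9  27.1 100. ]
90 [537.9  31.9  90. ] 28.031267227275418
100 [538.6  32.  100. ] 28.90208093068931
113 [539.4  32.2 113. ] 30.118429934444535
scene 0.69 [275.6, 189.4] [275.8 189.6] [275.7 186.5]
side 0.69 [286.8, 208.3] [289.  204.9] [289.1 202.4]
shift cm [5.5 0.4 6.1] turn -0.0 tool y heading -90.0 q6 1.62 tilt [-0. -0. -1.] t 7.525
```

Call:
move_arm(
  rows=[
    [1.5,0.1,0,0,0],
    [2.5,0.1,2,0,0],
    [1.8,0.2,2.5,0,0],
    [0,0,2,0,0],
    [0,0,0,0,0],
    [0,0,0,0,0],
  ],
)

```text
t: 8.28
ee_pos: [538.8, 32.5, 196.4]
orientation: [-3.142, 0.0, -0.001]
ft_force: [0.5, 0.1, -2.8]
width: 25.4
grasp_force: 30.0
```

Run:
```python
from h import *
o=get_obs();print(o["ee_pos"],o["ft_force"],o["t"])
ims=[]
for n in ("scene","side"):
    im=optics.get_image(n); p=proj(n,[538.3,32,110]).astype(int)
    ims.append(cv2.resize(im[p[1]-50:p[1]+50,p[0]-60:p[0]+60],None,fx=4,fy=4,interpolation=cv2.INTER_CUBIC)); print(n,p,proj(n,[538.3,32,118]))
cv2.imwrite("pics/v4.png",np.hstack(ims)[:, :800] if False else cv2.resize(np.hstack(ims),(800,333)))
```

```text
[538.80752844  32.53170324 196.40259034] [ 0.49887765  0.115755   -2.76570506] 8.275
scene [275 184] [275.05931242 181.94028324]
side [289 200] [289.91945094 198.99244397]
```

View pics/v4.png

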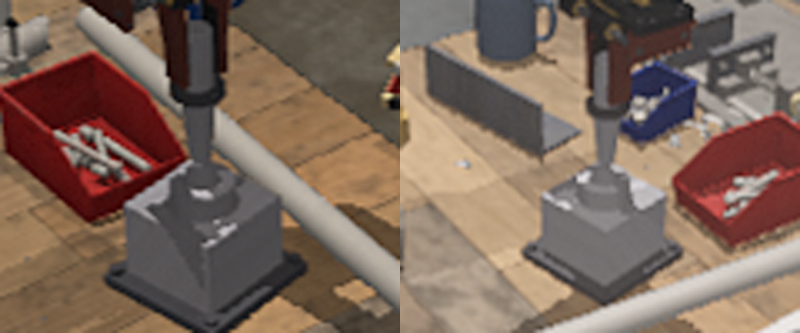

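The arbor's shank hangs just above the sleeve in both views, near (203,165) and (605,150) in the montage, and looks centred to within a few mm. Lowering while watching the force.

Call:
move_arm(
  rows=[
    [-0.1,0.1,1.5,0,0],
    [0,0,1.5,0,0],
    [0,0,1,0,0],
    [0,0,0.5,0,0],
    [0,0,0,0,0],
  ],
)

```text
t: 9.0
ee_pos: [536.8, 31.6, 150.3]
orientation: [3.142, -0.0, -0.001]
ft_force: [-0.6, -0.6, -2.9]
width: 25.7
grasp_force: 30.0
```

Call:
move_arm(
  rows=[
    [0,0,0.5,0,0],
    [0,0,0.5,0,0],
    [0,0,0.3,0,0],
    [0,0,0,0,0],
  ],
)

```text
t: 9.5
ee_pos: [536.8, 31.5, 137.5]
orientation: [3.142, -0.0, -0.001]
ft_force: [-0.4, 0.0, -3.8]
width: 25.4
grasp_force: 30.0
```

Call:
move_arm(
  rows=[
    [0,0,0.3,0,0],
    [0,0,0.3,0,0],
    [0,0,0.2,0,0],
    [0,0,0,0,0],
  ],
)

```text
t: 10.0
ee_pos: [537.2, 31.8, 129.7]
orientation: [-3.141, 0.0, -0.001]
ft_force: [1.6, 2.5, -4.1]
width: 25.9
grasp_force: 30.0
```

Call:
move_arm(
  rows=[
    [0.05,-0.1,0.2,0,0],
    [0,0,0.2,0,0],
    [0,0,0.2,0,0],
    [0,0,0,0,0],
  ],
)

```text
t: 10.5
ee_pos: [537.5, 32.6, 123.6]
orientation: [-3.142, 0.0, 0.0]
ft_force: [0.7, 0.9, -3.8]
width: 25.5
grasp_force: 30.0
```

Call:
move_arm(
  rows=[
    [0.02,-0.03,0.2,0,0],
    [0,0,0.2,0,0],
    [0,0,0,0,0],
  ],
)

```text
t: 10.88
ee_pos: [537.6, 32.9, 119.9]
orientation: [-3.142, 0.0, 0.0]
ft_force: [-1.7, 0.0, -0.6]
width: 25.6
grasp_force: 30.0
```

Call:
move_arm(
  rows=[
    [0,0,0.1,0,0],
    [0,0,0,0,0],
  ],
)

```text
t: 11.12
ee_pos: [537.7, 32.9, 119.4]
orientation: [-3.142, 0.0, -0.0]
ft_force: [-2.4, 0.9, 4.5]
width: 25.1
grasp_force: 30.0
```

Call:
move_arm(
  rows=[
    [0,0,0,0,40],
    [0,0,0,0,70],
    [0,0,0,0,100],
    [0,0,0,0,100],
    [0,0,-2,0,100],
    [0,0,-4,0,100],
    [0,0,-4,0,100],
    [0,0,-4,0,100],
  ],
)

```text
t: 12.12
ee_pos: [537.5, 32.8, 260.0]
orientation: [3.142, -0.0, -0.0]
ft_force: [0.6, -0.3, -0.3]
width: 87.9
grasp_force: 0.0
```

Run:
```python
from h import *
np.set_printoptions(precision=1,suppress=True)
o=get_obs();print(o["ee_pos"],o["width"],o["t"],o["qpos"])
for n in ("wrist","scene","side"):
    c=cal(n); im=optics.get_image(n); cv2.imwrite(f"pics/{n}5.png",im)
    for l,z in [("arbor_center",136),("drift_center",45)]:
        for r in spotter.find_in(n,l)[:3]: print(n,l,round(r["conf"],2),r["point"],atz(n,r["point"],z,c))
T=lambda a,b:print(tri([ray("scene",a),ray("side",b)]))
T((179.9,276.7),(223.3,184.1)); T((134.3,283.5),(217.6,169.5))
go([449,368,230],90)
```

```text
[537.5  32.8 260. ] 87.85776325172394 12.125 [ 0.   0.3  1.8 -0.   1.1  1.6]
wrist arbor_center 0.82 [285.2, 196.1] [543.4  32.6 136. ]
wrist drift_center 0.79 [21.3, 238.1] [470.8 334.1  45. ]
scene arbor_center 0.84 [274.6, 180.1] [524.3  42.7 136. ]
scene drift_center 0.95 [182.8, 274.2] [452.4 359.2  45. ]
scene drift_center 0.8 [136.2, 284.4] [488.1 459.1  45. ]
side arbor_center 0.79 [370.6, 291.5] [ 459.9 -431.4  136. ]
side arbor_center 0.46 [289.9, 197.0] [529.4  19.9 136. ]
side drift_center 0.62 [217.2, 163.7] [496.1 494.6  45. ]
side drift_center 0.51 [225.7, 187.1] [442.8 316.8  45. ]
[457.9 363.9  31.6]
[485.1 461.5  43.8]
shift cm [ -8.8 -33.5   2.8] turn -0.0 tool y heading -90.0 q6 1.61 tilt [-0. -0. -1.] t 12.575
```

Call:
move_arm(
  rows=[
    [-0.8,-3,0,0,100],
    [-1,-4,0,0,100],
    [-1,-4,0,0,100],
    [-1,-4,0,0,100],
    [-1,-4,0.5,0,100],
    [-1,-4,1,0,100],
    [-1,-4,1,0,100],
    [-1,-4,0.5,0,100],
    [-0.4,-2,0,-7,100],
    [0,0,0,-9,100],
  ],
)

```text
t: 13.82
ee_pos: [454.8, 364.2, 227.5]
orientation: [3.109, 0.448, -0.003]
ft_force: [-0.2, 0.1, 0.1]
width: 87.6
grasp_force: 0.0
```

Call:
move_arm(
  rows=[
    [0,0,0,-10,100],
    [0,0,0,-10,100],
    [0,0,0,-10,100],
    [0,0,0,-10,100],
    [0,0,0,-10,100],
    [0,0,0,-8,100],
    [0,0,0,0,100],
  ],
)

```text
t: 14.7
ee_pos: [455.4, 362.6, 227.9]
orientation: [2.51, 1.889, -0.002]
ft_force: [-0.7, -1.1, -0.4]
width: 87.6
grasp_force: 0.0
```

Run:
```python
from h import *
np.set_printoptions(precision=1,suppress=True)
o=get_obs();print(o["ee_pos"],o["t"],o["qpos"])
c=cal("wrist"); im=optics.get_image("wrist"); cv2.imwrite("pics/w6.png",im)
for r in spotter.find_in("wrist","drift_center")[:3]: print(round(r["conf"],2),r["point"],atz("wrist",r["point"],45,c))
for p in [(142,254),(208,218)]: print("angle piece base",atz("scene",p,0))
for z in (0,45,90): print(proj("wrist",[457,363,z],c))
go([457,363,230],164.4)
```

```text
[455.4 362.6 227.9] 14.7 [ 0.7  0.4  1.7 -0.   1.1  0.9]
0.89 [288.2, 191.8] [457.  356.7  45. ]
0.73 [283.8, 83.0] [481.5 456.8  45. ]
angle piece base [626.9 390.6   0. ]
angle piece base [651.8 183.1  -0. ]
[286.3 177. ]
[286.4 185.9]
[286.6 197.3]
shift cm [ 0.1  0.1 -0.2] turn -0.6 tool y heading -16.2 q6 0.93 tilt [-0. -0. -1.] t 14.8
```

View pics/w6.png

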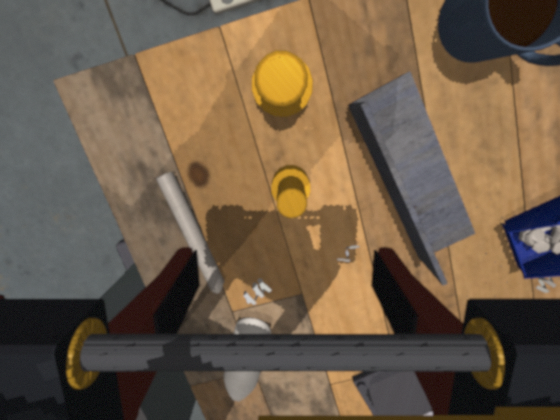

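The small drift's stem top is at (292,204) with its foot around (291,187). The big drift is at (282,80), and the angle piece is about 110 mm to the right, so this orientation is clear.

Run:
```python
from h import *
np.set_printoptions(precision=1,suppress=True)
c=cal("wrist")
print(atz("wrist",(292,204),90,c),atz("wrist",(291,187),30,c))
for p in [(385,200),(400,240),(355,105)]: print(atz("wrist",p,40,c))
x=(atz("wrist",(292,204),90,c)+atz("wrist",(291,187),30,c))/2
go([x[0],x[1],30],None)
```

```text
[460.1 355.8  90. ] [460.5 357.3  30. ]
[550.  319.5  40. ]
[556.5 271.7  40. ]
[541.4 419.4  40. ]
shift cm [-0.4  0.6 19.8] turn 0 tool y heading -16.2 q6 0.93 tilt [-0. -0. -1.] t 14.8
```

Call:
move_arm(
  rows=[
    [-0.4,0.6,3,0,100],
    [0,0,4,0,100],
    [0,0,4,0,100],
    [0,0,4,0,100],
    [0,0,3,0,100],
    [0,0,1.2,0,100],
    [0,0,0,0,100],
  ],
)

```text
t: 15.68
ee_pos: [460.2, 357.2, 36.4]
orientation: [-2.51, -1.889, 0.002]
ft_force: [-0.1, -0.4, 0.4]
width: 88.0
grasp_force: 0.0
```

Call:
move_arm(
  rows=[
    [0,0,0.3,0,50],
    [0,0,0,0,0],
    [0,0,0,0,0],
    [0,0,0,0,0],
    [0,0,0,0,0],
    [0,0,0,0,0],
    [0,0,0,0,0],
    [0,0,0,0,0],
    [0,0,0,0,0],
    [0,0,0,0,0],
  ],
)

```text
t: 16.92
ee_pos: [460.3, 357.4, 33.8]
orientation: [-2.509, -1.89, 0.0]
ft_force: [-1.2, -0.5, 0.9]
width: 27.8
grasp_force: 30.0
```

Call:
move_arm(
  rows=[
    [0,0,0,0,45],
    [0,0,0,0,45],
    [0,0,0.28,0,45],
    [0,0,0,0,0],
    [0,0,0,0,0],
    [0,0,0,0,0],
    [0,0,0,0,0],
    [0,0,0,0,0],
  ],
)

```text
t: 17.92
ee_pos: [460.2, 357.3, 30.8]
orientation: [-2.509, -1.89, 0.001]
ft_force: [-0.3, 0.5, -3.2]
width: 27.1
grasp_force: 37.0
```

Run:
```python
from h import *
np.set_printoptions(precision=2,suppress=True)
o=get_obs();print(o["ee_pos"],o["ft_force"],o["width"],o["grasp_force"],o["t"],o["qpos"])
go([538,33,230]);
```

```text
[460.22 357.25  30.82] [-0.33  0.52 -3.18] 27.0949636732852 36.958409431390464 17.925 [0.64 0.64 1.82 0.   0.69 0.92]
shift cm [-29.03  16.41 -19.91] turn 0 tool y heading -16.0 q6 0.92 tilt [-0. -0. -1.] t 17.925
```

Call:
move_arm(
  rows=[
    [0,0,-1.5,0,0],
    [0,0,-4,0,0],
    [0,0,-5,0,0],
    [0,0,-5,0,0],
    [-1.5,0.8,-4.5,0,0],
    [-3.5,2,0,0,0],
    [-4.5,2.5,0,0,0],
    [-4.5,2.5,0,0,0],
    [-4.5,2.6,0,0,0],
    [-4.5,2.6,0,0,0],
  ],
)

```text
t: 19.18
ee_pos: [521.8, 98.7, 231.9]
orientation: [2.509, 1.891, 0.001]
ft_force: [0.5, -0.2, -4.1]
width: 27.9
grasp_force: 37.0
```

Run:
```python
from h import *
np.set_printoptions(precision=1,suppress=True)
o=get_obs();print(o["ee_pos"],o["ft_force"],o["width"],o["grasp_force"],o["t"])
for n in ("wrist",):
    c=cal(n); im=optics.get_image(n); cv2.imwrite("pics/w7.png",im)
    for r in spotter.find_in(n,"arbor_center")[:2]: print(n,r["conf"],r["point"],atz(n,r["point"],136,c))
    print(proj(n,[538,33,161],c))
go([538,33,220]);
```

```text
[521.8  98.7 231.9] [ 0.5 -0.2 -4.1] 27.941425224921254 36.95191684062593 19.175
wrist 0.68 [340.1, 258.7] [553.5  49.5 136. ]
wrist 0.23 [334.2, 238.5] [553.1  67.5 136. ]
[330.  297.7]
shift cm [-5.6  3.3  1.2] turn 0 tool y heading -16.2 q6 0.45 tilt [ 0. -0. -1.] t 19.275
```

View pics/w7.png

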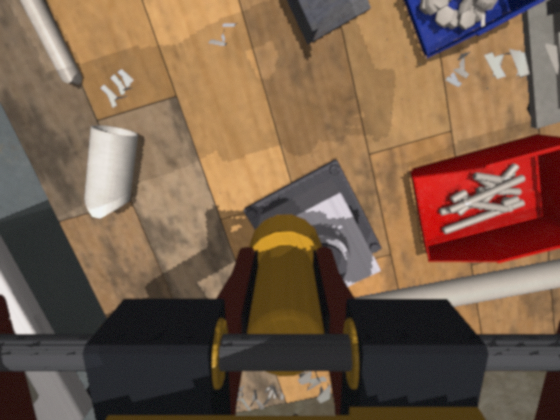

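The drift is held upright (stem at (288,290)), and the arbor is mostly hidden behind it. I'll use the arbor's known release position and check it with the fixed cameras.

Call:
move_arm(
  rows=[
    [-2.8,1.7,0,0,0],
    [-2.8,1.6,0,0,0],
    [0,0,1.2,0,0],
    [0,0,1,0,0],
    [0,0,0,0,0],
  ],
)

```text
t: 19.9
ee_pos: [537.0, 38.4, 207.9]
orientation: [-2.507, -1.891, 0.003]
ft_force: [0.2, 0.5, -4.6]
width: 28.0
grasp_force: 35.9
```

Run:
```python
from h import *
o=get_obs();print(o["ee_pos"],o["ft_force"],o["t"]); go([538,33,200])
ims=[]
for n in ("scene","side"):
    im=optics.get_image(n); p=proj(n,[538.3,32,150]).astype(int)
    ims.append(cv2.resize(im[p[1]-50:p[1]+50,p[0]-50:p[0]+50],(400,400),interpolation=cv2.INTER_CUBIC))
cv2.imwrite("pics/v8.png",np.hstack(ims))
```

```text
[536.98412493  38.35984412 207.90185382] [ 0.18915606  0.50800245 -4.55554024] 19.9
shift cm [-0.49  0.25  0.79] turn 0 tool y heading -15.9 q6 0.33 tilt [-0.003  0.    -1.   ] t 19.9
```

View pics/v8.png

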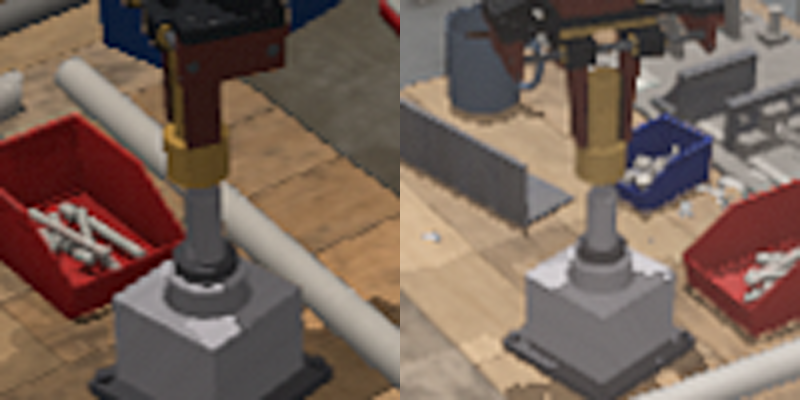

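The arbor stands upright in the sleeve with the drift just above it. Centring a few mm more and touching down.

Call:
move_arm(
  rows=[
    [-0.5,0.25,0.3,0,0],
    [0,0,0.5,0,0],
    [0,0,0.3,0,0],
    [0,0,0.2,0,0],
    [0,0,0,0,0],
  ],
)

```text
t: 20.62
ee_pos: [539.1, 32.0, 195.8]
orientation: [-2.509, -1.89, 0.0]
ft_force: [0.2, -0.3, -4.3]
width: 27.3
grasp_force: 35.9
```

Call:
move_arm(
  rows=[
    [0,0,0.1,0,0],
    [0,0,0.1,0,0],
    [0,0,0,0,0],
  ],
)

```text
t: 21.0
ee_pos: [539.2, 32.0, 194.0]
orientation: [-2.509, -1.891, 0.0]
ft_force: [-0.9, -0.4, -5.1]
width: 27.5
grasp_force: 35.9
```

Call:
move_arm(
  rows=[
    [0,0,0.1,0,0],
    [0,0,0.1,0,0],
    [0,0,0,0,0],
  ],
)

```text
t: 21.38
ee_pos: [539.4, 32.0, 192.3]
orientation: [2.509, 1.89, 0.0]
ft_force: [-0.7, 0.5, -0.7]
width: 27.2
grasp_force: 35.9
```

Call:
move_arm(
  rows=[
    [0,0,0.1,0,0],
    [0,0,0.1,0,0],
  ],
)

```text
t: 21.62
ee_pos: [539.5, 32.0, 190.6]
orientation: [2.509, 1.89, 0.001]
ft_force: [-2.9, 0.1, 6.0]
width: 27.4
grasp_force: 35.9
```

Call:
move_arm(
  rows=[
    [0,0,0.1,0,0],
    [0,0,0.1,0,0],
    [0,0,0.1,0,0],
  ],
)

```text
t: 22.0
ee_pos: [539.5, 32.0, 187.6]
orientation: [2.509, 1.89, 0.001]
ft_force: [-2.8, 1.4, 5.7]
width: 27.4
grasp_force: 35.9
```

Call:
move_arm(
  rows=[
    [0,0,0.1,0,0],
    [0,0,0.05,0,0],
  ],
)

```text
t: 22.25
ee_pos: [539.5, 32.0, 186.1]
orientation: [2.509, 1.89, 0.001]
ft_force: [-2.3, -0.1, 5.2]
width: 27.2
grasp_force: 35.9
```

Call:
move_arm(
  rows=[
    [0,0,0.06,0,0],
    [0,0,0.06,0,0],
  ],
)

```text
t: 22.5
ee_pos: [539.5, 32.0, 185.0]
orientation: [2.509, 1.89, 0.001]
ft_force: [-2.5, -0.7, 5.7]
width: 27.0
grasp_force: 35.9
```

Call:
move_arm(
  rows=[
    [0,0,0.06,0,0],
  ],
)

```text
t: 22.62
ee_pos: [539.5, 32.0, 184.3]
orientation: [2.509, 1.89, 0.001]
ft_force: [-2.0, 0.0, 5.7]
width: 27.2
grasp_force: 35.9
```

Call:
move_arm(
  rows=[
    [0,0,0.06,0,0],
    [0,0,0.06,0,0],
  ],
)

```text
t: 22.88
ee_pos: [539.5, 32.0, 183.2]
orientation: [2.509, 1.89, 0.001]
ft_force: [-3.4, -0.8, 6.5]
width: 26.9
grasp_force: 35.9
```

Call:
move_arm(
  rows=[
    [0,0,0.06,0,0],
    [0,0,0.06,0,0],
  ],
)

```text
t: 23.12
ee_pos: [539.5, 32.0, 182.0]
orientation: [2.509, 1.89, 0.001]
ft_force: [-2.4, -0.7, 6.8]
width: 27.3
grasp_force: 36.0
```

Call:
move_arm(
  rows=[
    [0,0,0.06,0,0],
    [0,0,0.06,0,0],
  ],
)

```text
t: 23.38
ee_pos: [539.5, 32.0, 180.9]
orientation: [2.509, 1.89, 0.001]
ft_force: [-3.1, -0.2, 8.1]
width: 27.9
grasp_force: 36.0
```

Call:
move_arm(
  rows=[
    [0,0,0.06,0,0],
    [0,0,0.06,0,0],
  ],
)

```text
t: 23.62
ee_pos: [539.5, 32.1, 179.7]
orientation: [2.509, 1.89, 0.001]
ft_force: [-2.6, -0.3, 6.3]
width: 27.2
grasp_force: 36.0
```

Call:
move_arm(
  rows=[
    [0,0,0.06,0,0],
    [0,0,0.06,0,0],
  ],
)

```text
t: 23.88
ee_pos: [539.7, 32.0, 179.1]
orientation: [2.509, 1.89, 0.001]
ft_force: [-5.5, 0.2, 16.9]
width: 27.3
grasp_force: 36.0
```

Call:
move_arm(
  rows=[
    [0,0,0,0,0],
    [0,0,0,0,0],
  ],
)

```text
t: 24.12
ee_pos: [539.6, 32.0, 179.1]
orientation: [2.509, 1.89, 0.001]
ft_force: [-5.2, 0.4, 11.9]
width: 27.3
grasp_force: 36.0
```

Call:
move_arm(
  rows=[
    [0,0,0.03,0,0],
    [0,0,0,0,0],
  ],
)

```text
t: 24.38
ee_pos: [539.7, 32.1, 179.1]
orientation: [2.508, 1.89, 0.002]
ft_force: [-6.1, -0.5, 15.7]
width: 27.6
grasp_force: 36.0
```

Call:
move_arm(
  rows=[
    [0,0,0.04,0,0],
    [0,0,0,0,0],
  ],
)

```text
t: 24.62
ee_pos: [539.8, 32.1, 179.1]
orientation: [2.508, 1.89, 0.002]
ft_force: [-6.2, -0.0, 18.6]
width: 27.3
grasp_force: 36.0
```

Call:
move_arm(
  rows=[
    [0,0,0.03,0,0],
    [0,0,0,0,0],
    [0,0,0,0,0],
  ],
)

```text
t: 25.0
ee_pos: [539.8, 32.1, 179.1]
orientation: [2.508, 1.89, 0.002]
ft_force: [-7.8, -0.4, 20.7]
width: 27.6
grasp_force: 36.1
```

Call:
move_arm(
  rows=[
    [0,0,0.04,0,0],
    [0,0,0,0,0],
    [0,0,0,0,0],
    [0,0,0,0,0],
  ],
)

```text
t: 25.5
ee_pos: [539.9, 32.1, 179.0]
orientation: [2.508, 1.89, 0.002]
ft_force: [-9.5, 0.2, 24.2]
width: 27.4
grasp_force: 36.1
```

Locked: 28.7 N steady with no further travel. Lifting off and returning the drift to its place.

Call:
move_arm(
  rows=[
    [0,0,-0.2,0,0],
    [0,0,-0.3,0,0],
    [0,0,-1,0,0],
    [0,0,-3,0,0],
    [0,0,-3,0,0],
    [1.5,-0.8,0,0,0],
    [3.5,-2,0,0,0],
    [4.5,-2.5,0,0,0],
    [4.5,-2.5,0,0,0],
    [4.5,-2.5,0,0,0],
  ],
)

```text
t: 26.75
ee_pos: [489.5, 240.2, 249.9]
orientation: [-2.508, -1.89, 0.003]
ft_force: [0.4, -0.4, -5.0]
width: 27.6
grasp_force: 35.9
```

Run:
```python
from h import *
np.set_printoptions(precision=2,suppress=True)
o=get_obs();print(o["ee_pos"],o["ft_force"],o["width"],o["t"]); go([460,357,60])
for n in ("scene","side"):
    optics.get_image(n)
    for r in spotter.find_in(n,"arbor_center")[:2]: print(n,r["conf"],r["point"],proj(n,[538,33,123]))
```

```text
[489.54 240.19 249.92] [ 0.4  -0.35 -5.  ] 27.623070798793623 26.75
shift cm [10.43 -6.03 18.99] turn 0 tool y heading -16.0 q6 0.71 tilt [-0. -0. -1.] t 26.75
scene 0.66 [273.1, 184.4] [274.75 180.55]
side 0.83 [368.3, 290.0] [289.7  197.62]
side 0.55 [286.8, 200.4] [289.7  197.62]
```

Call:
move_arm(
  rows=[
    [4,-2.4,0,0,0],
    [4,-2.4,0,0,0],
    [2.4,-1.2,3,0,0],
    [0,0,4,0,0],
    [0,0,4,0,0],
    [0,0,4,0,0],
    [0,0,3,0,0],
    [0,0,2,0,0],
    [0,0,1,0,0],
    [0,0,0,0,0],
  ],
)

```text
t: 28.2
ee_pos: [462.4, 354.5, 41.2]
orientation: [2.509, 1.89, -0.001]
ft_force: [-0.3, 0.8, -5.3]
width: 27.8
grasp_force: 35.9
```

Call:
move_arm(
  rows=[
    [0,0,0.4,0,0],
    [0,0,0.3,0,0],
    [0,0,0.15,0,0],
    [0,0,0.1,0,0],
    [0,0,0,0,0],
  ],
)

```text
t: 28.82
ee_pos: [462.2, 354.8, 31.9]
orientation: [-2.509, -1.891, -0.0]
ft_force: [-0.3, -0.1, -4.3]
width: 27.4
grasp_force: 35.9
```

Call:
move_arm(
  rows=[
    [0,0,0.1,0,0],
    [0,0,0.05,0,0],
    [0,0,0,0,0],
  ],
)

```text
t: 29.2
ee_pos: [462.4, 354.9, 30.8]
orientation: [-2.509, -1.891, -0.001]
ft_force: [-1.4, -1.1, 4.9]
width: 27.4
grasp_force: 35.9
```

Call:
move_arm(
  rows=[
    [0,0,-0.04,0,0],
    [0,0,0,0,50],
    [0,0,0,0,100],
    [0,0,0,0,100],
    [0,0,0,0,100],
    [0,0,0,0,100],
    [0,0,0,0,100],
    [0,0,-0.5,0,100],
    [0,0,-2,0,100],
    [0,0,-3,0,100],
  ],
)

```text
t: 30.45
ee_pos: [462.0, 354.5, 86.8]
orientation: [-2.509, -1.891, 0.002]
ft_force: [-0.4, 0.0, 0.1]
width: 87.6
grasp_force: 0.0
```

Call:
move_arm(
  rows=[
    [0,0,-4,0,100],
    [0,0,-4,0,100],
    [0,0,-4,0,100],
    [0,0,-3,0,100],
    [0,0,0,0,100],
    [0,0,0,0,100],
  ],
)

```text
t: 31.2
ee_pos: [461.8, 354.4, 235.6]
orientation: [-2.509, -1.891, 0.001]
ft_force: [0.2, -0.3, -0.5]
width: 88.2
grasp_force: 0.0
```

Run:
```python
from h import *
ims=[]
for n in ("scene","side","wrist"):
    im=optics.get_image(n)
    ims.append(im)
a=cv2.resize(ims[0][140:340,110:410],(400,267)); b=cv2.resize(ims[1][130:330,160:460],(400,267)); w=cv2.resize(ims[2],(400,300))
s=ims[1]; p=proj("side",[538,33,110]).astype(int); d=cv2.resize(s[p[1]-45:p[1]+45,p[0]-60:p[0]+60],(400,300))
cv2.imwrite("pics/v9.png",np.vstack([np.hstack([a,b]),np.hstack([w,d])]))
o=get_obs();print(o["ee_pos"],o["width"],o["t"])
```

```text
[461.56995241 354.24737677 234.4493983 ] 87.998711974498 31.35
```

View pics/v9.png

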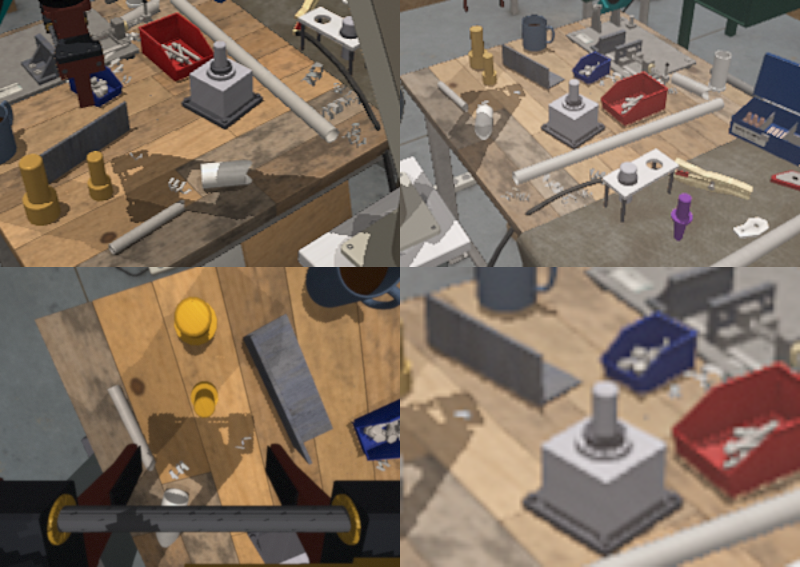

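The pictures show the slim arbor upright and driven into the sleeve (montage (605,425)). The drift stands upright at (204,400) in the wrist tile, and the stout arbor is still in the rack at (628,175). The gripper is clear, so I'm handing in.

```bash
python3 -c "
from h import *
print(close_job())"
```

```text
the job is handed in; nothing more can be done
None
```

The job is handed in: the slim arbor is locked in the sleeve (it held still under a steady push of about 28 N, and the highest force read was about 29 N, below the 40 N limit), the small drift is back upright on the table, the stout arbor is still in the rack, and it took about 31 s.

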